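# Close the whetstone holder's jaw on the stone

## Robot

A 7-joint arm with a two-finger parallel gripper is mounted at the origin on the work surface. World frame = base frame: x ahead of the robot, y to its left, z up, the work surface at z = 0. Lengths are in m, angles in degrees, forces in N, time in s.
With the tool pointing down it reaches from about 0.425 to 0.875 m from the base axis. Payload 4.7 kg.
Tool frame: the origin (TCP) lies on the centre line of the jaws, within the pads' length; the fingertips stand 8 mm ahead of it and the grasp point (between the pads) lies 11 mm behind it; z points along the fingers, x is the direction in which the jaws open and shut, and the axes are right-handed (so a half turn about z gives the same grasp; the last joint's range is limited). The gripper opens to 87 mm and grips with 3 to 60 N. Pads are 19 mm wide; open, the fingers measure 117 mm over their backs; the gripper's body (75 mm by 190 mm) begins 51 mm behind the grasp point.
Start: joints at [-70.468, 18.392, -4.016, 83.108, 1.295, 78.541, -3.26], TCP at [0.209, 0.616, 0.231] pointing down, gripper open.
Joint ranges: [-163.93, 163.93], [-17.29, 119.83], [-79.2, 71.16], [3.27, 140.29], [-89.18, 269.18], [5.43, 117.66], [-154.24, 154.24]. Speed limits (degrees/s): [147.25, 147.25, 180, 180, 180, 180, 180].

## Interface

Orientations are given as [roll, pitch, yaw] about the fixed x, y, z axes, in that order (R = Rz(yaw) Ry(pitch) Rx(roll)).
In Python, from cell import telemetry, read_camera, get_calibration, sign_off gives the robot as it stands. The module is installed in compiled form; this text tells all that it offers.
- The arm moves only by the tool carry_out, never from a script. Its arguments are lists of equal length, an entry for each row: "translation": the shift along the tool's x, y, z in cm, a list of three; "turn": the turn about the tool's z in rad; "gripper": the opening, from 0 (shut) to 1 (fully open). In form: {"translation": [[dx, dy, dz], ...], "turn": [turn, ...], "gripper": [gripper, ...]}. A call has 1 to 5 rows; each row is the pose to reach, as a shift and turn from the pose commanded when the call began, along the tool's axes at that moment; what a row does not reach only later rows make up. A row lasts 1/8 s, in which the tool goes at most 62.5 mm and 10.7 degrees, less where a joint would pass 70% of its speed; a pose out of reach is approached as far as the arm can. A call with a gripper value outside its range is refused whole. The fingers move at their own pace and stop on an object; "squeeze" is the grip in N (left out, the last holds). Time passes only in rows, so rows that repeat a pose let the fingers close. It gives the time, the measured TCP pose, the force and the opening at its end, in the units of the state.
- telemetry.get_obs(): the state, without advancing time (a new reading comes with each control period).
- read_camera(name): name is "scene" or "top"; returns the picture (480x640x3 uint8, red, green, blue); there is no depth.
- get_calibration(name): a dict with "fx", "fy", "cx", "cy" (pixels), "R" (3x3) and "t" (3): a world point X has camera coordinates R X + t. Camera axes: x right, y down, z forward; pixel columns grow to the right and rows downward; lengths in m; the calibration is good to about 2 mm. A picture is of the moment at which its call begins. get_calibration takes no time and is no camera call.
- sign_off(): hands the job in, once; it reports no verdict.
The state is a dict: "time_s": time; "qpos": joint angles; "joint_velocities": joint speeds; "effort": joint torques, N m; "tool_pos": TCP position; "tool_rot": TCP orientation; "force": force on the tool from outside, world axes, zero at the start; "wrist_torque": the same for the moment, N m; "grip_width": finger opening in m.
Only numpy, scipy, OpenCV 4.12 (cv2) and the standard library are available. Lean on these libraries where they do the work, as an engineer would, in place of code of your own. Each camera call takes 0.05 s, during which the arm holds its last target.

## Task

Get the whetstone ready for sharpening the cleaver: press down the orange pad in the middle of the holder's sliding jaw to free its brake and, keeping it pressed, push the jaw along until its rubber face is up against the stone's red-banded end. Then let the pad spring back up so that the jaw stays locked there. Never drag the jaw with its brake on, and leave the stone lying in the holder and the other things where they are.

Things in the scene. Friction and masses are not known exactly. Their poses are not given: they have to be found in the camera images.
- holder: Whetstone holder, fixed on the bench: two steel rods and a flat aluminium bar between two black end blocks, 84 mm wide (x), 400 mm long (y), end blocks 32 mm high. Origin at its underside, on its centre line; y runs along the rods, from the far jaw (negative y) to the free end where the sliding jaw stands; z up. It may lie up to about 0.45 rad off the world axes.
- pad_top (a point): Centre of the flat part of the orange brake pad's top, on the sliding jaw (moves with both). The pad is 48 mm across the holder (x) and 44 mm along it (y), its flat part 38 mm along it, with a 4 mm high ridge on its outer edge (from 19 mm outwards along +y of this point). Released, its top is 44 mm above the bench, 4 mm proud of the black jaw frame around it (78 mm wide). Axes as the holder's: the jaw travels towards the stone along -y.
- jaw_face (a point): Middle of the upper edge of the sliding jaw's rubber face, the one that looks at the stone, 38.5 mm above the bench; 30 mm from pad_top along -y. The face spans 70 mm across, 8 to 36 mm above the bench. Axes as the holder's.
- jaw (a joint): Travel of the sliding jaw towards the stone along the holder's -y, m; 0 at the free end of the rods. With the brake free it slides with about 1 N. With the brake on it holds against about 20 N.
- pad (a joint): How far the brake pad is pressed, m: 0 released (brake on, spring-held), 0.004 fully down, flush with the jaw frame. It starts to yield at about 8 N and is fully down at about 11 N; the brake is free from about 0.001 on and comes back on when the pad comes up.
- stone_center (a point): Centre of the whetstone, a loose block of 0.6 kg, 60 mm wide (x), 180 mm long (y), 25 mm thick (z), cream above and blue-grey below, resting on two rubber saddles in the holder with its underside 26 mm and its top 51 mm above the bench, against the far jaw. Axes as the holder's.
- stone_end (a point): Centre of the stone's end face towards the sliding jaw, 38.5 mm above the bench; a red band 12 mm wide runs round the stone at this end. The jaw is home when jaw_face is level with this point along y (33 to 83 mm of travel from the start). Axes as the holder's.
- far_jaw: Far jaw, fixed, bolted to the rods (78 x 26 x 38 mm); the stone's other end stands against its rubber face, 13 mm from its origin along its +y. Origin on the bench plane below its middle.
- soap: Bystander: white soap pump bottle with green pump, 72 mm diameter, 194 mm high, origin under its centre.
- bowl: Bystander: empty pale blue bowl, 124 mm diameter, 55 mm high, origin under its centre.
- dresser_center (a point): Bystander: small dark dressing stone, 40 x 75 x 26 mm, its centre.
- cleaver_spine (a point): Bystander: cleaver lying flat on the white chopping board (15 mm thick) beyond the holder; middle of the spine (the long side towards the robot) of its 85 x 190 x 4 mm blade; the wooden handle overhangs the board to the left.
Mind the look-alikes: they are no part of the job. There is more than one size of the part that bears stone_center; the job needs the largest.

How it is judged (in metres and radians):
On the way, in this order (a step that is already met when the one before it is completed fails the run):
1. the brake pad is pressed down while the jaw still stands where it was (value of joint pad above 0.001 m and distance of jaw_face from where it was at the start of the episode below 0.006 m), for 0.05 s.
2. the jaw's face has come up against the stone's red-banded end (y of jaw_face in the frame of stone_end below 0.002 m), for 0.1 s.
At the end, for the whole second after the job is handed in: The sliding jaw's face is within 2 mm of the stone's red-banded end, the pad is back up (pressed less than 0.7 mm) so the brake is on, the jaw is at rest, and the stone lies flat and still in the holder within 6 mm of where it was (y of jaw_face in the frame of stone_end below 0.002 m and value of joint pad below 0.0007 m and velocity of joint jaw between -0.005 and 0.005 m/s and linear speed of stone below 0.01 m/s and distance of stone_center from where it was at the start of the episode below 0.006 m and z of stone_center in the frame of holder below 0.0415 m and angle between stone_center's own z axis and vertical below 0.04 rad); the robot touches nothing.
It fails at once if the jaw is dragged with its brake on (it moves faster than 10 mm/s with the pad up) (value of joint pad below 0.0003 m and (velocity of joint jaw above 0.01 m/s or velocity of joint jaw below -0.01 m/s)).
It fails at once if the stone is lifted, tipped or shoved (8 mm up or along, or 0.12 rad) (distance of stone_center from where it was at the start of the episode above 0.008 m or angle between stone_center's own z axis and vertical above 0.12 rad).
It fails at once if a bystander (soap, bowl, dressing stone, cleaver) is moved by more than 15 mm (distance of any of soap, bowl, dresser_center, cleaver_spine from where it was at the start of the episode above 0.015 m).
It also fails if it takes over 38 s, if anything falls off the work surface, if the arm or the gripper's body presses on something with over 40 N, if the wrist force passes 120 N, or if a joint passes its speed limit or range.

## Working session

There is one attempt and no reset: what is moved stays moved. The work goes in short steps, Python scripts to look and compute and a tool call to move; the robot and the scene stay as the last step left them, time stands still between calls to the robot, and variables do not carry over. Pictures are saved under pics/ and viewed, and the job is handed in when it is done.

Besides the shell and the picture viewer there is one more tool, called after "Call:" in YAML: its name, and indented under it one key for each argument. carry_out: Moves the arm, as the interface text tells. Its arguments: {"type":"object","properties":{"translation":{"type":"array","items":{"type":"array","items":{"type":"number"}}},"turn":{"type":"array","items":{"type":"number"}},"gripper":{"type":"array","items":{"type":"number"}},"squeeze":{"type":"number"}},"required":["translation","turn","gripper"]}

```bash
mkdir -p pics
cat > h.py <<'E'
import numpy as np, cv2
from cell import telemetry, read_camera, get_calibration
def save(n,im): cv2.imwrite('pics/'+n+'.png',cv2.cvtColor(im,cv2.COLOR_RGB2BGR))
def ray(name,u,v):
    c=get_calibration(name);R=np.array(c['R']);t=np.array(c['t'])
    d=R.T@np.array([(u-c['cx'])/c['fx'],(v-c['cy'])/c['fy'],1]);return -R.T@t,d
def onz(name,u,v,z):
    o,d=ray(name,u,v);return o+d*(z-o[2])/d[2]
def proj(name,X):
    c=get_calibration(name);p=np.array(c['R'])@np.array(X)+np.array(c['t']);return c['fx']*p[0]/p[2]+c['cx'],c['fy']*p[1]/p[2]+c['cy']
E
python3 - <<'E'
from h import *
for n in('scene','top'):
    im=read_camera(n);save(n+'0',im);np.save(n+'0.npy',im)
    print(n,ray(n,320,240))
s=telemetry.get_obs();print({k:np.round(v,3) for k,v in s.items()})
E
```

```text
scene (array([1.4958715 , 0.56436722, 1.17673095]), array([-0.61143745, -0.36434327, -0.70245831]))
top (array([ 0.40112399, -0.03573391,  1.04843032]), array([ 0.14053157,  0.0198822 , -0.98989954]))
{'time_s': np.float64(0.1), 'qpos': array([-70.467,  18.434,  -4.015,  83.169,   1.295,  78.542,  -3.26 ]), 'joint_velocities': array([-0.034, -0.04 , -0.026, -0.193, -0.034,  0.019,  0.145]), 'effort': array([ 0.0000e+00, -4.9257e+01, -4.0500e-01, -3.1340e+01, -6.4000e-02,
        3.9000e-02,  0.0000e+00]), 'tool_pos': array([0.209, 0.615, 0.23 ]), 'tool_rot': array([1.79994e+02, 9.90000e-02, 7.12760e+01]), 'force': array([ 0.534,  0.425, -0.789]), 'wrist_torque': array([0.007, 0.025, 0.011]), 'grip_width': np.float64(0.087)}
```

View pics/scene0.png

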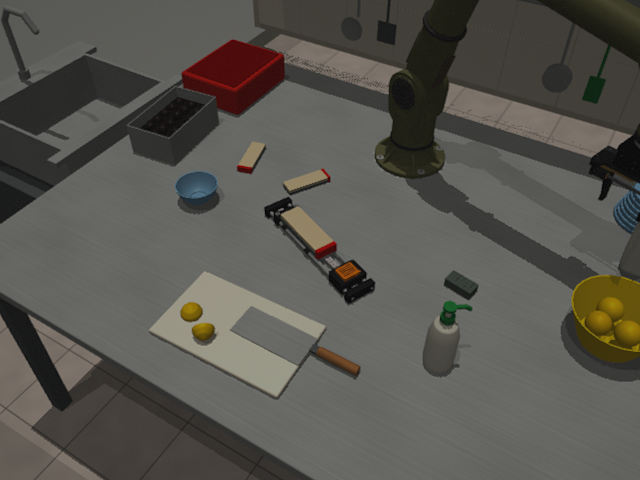

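View pics/top0.png

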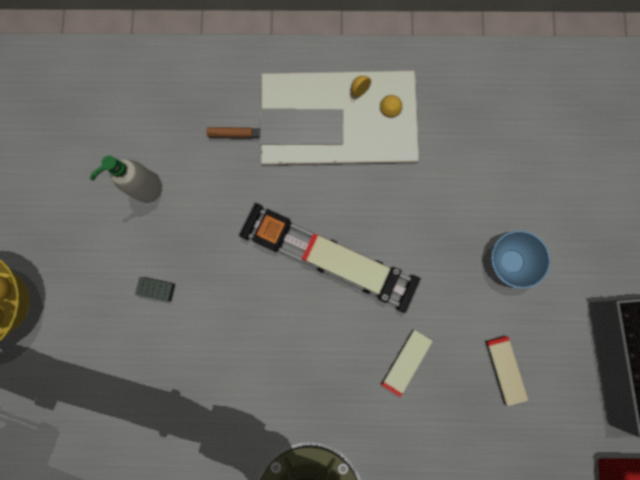

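The top view shows three cream stones with red ends. They are at (348,264) in the holder, which is the largest, and loose on the bench at (407,363) and (507,370). The only orange pad on a jaw is at (271,230) top / (347,272) scene. The lemons (360,86) and (391,105) and the oranges in the yellow bowl have a similar hue. I choose the holder's stone and pad, and check them in a close crop.

```bash
cat > meas.py <<'E'
from h import *
def comp(m,near):
    n,l,s,c=cv2.connectedComponentsWithStats(m.astype(np.uint8))
    i=min([i for i in range(1,n) if s[i,4]>15],key=lambda i:np.hypot(*(c[i]-near)));return l==i
def measure(top,pad_near):
    hsv=cv2.cvtColor(top,cv2.COLOR_RGB2HSV).astype(int);H,S,V=hsv[...,0],hsv[...,1],hsv[...,2]
    om=comp((H>5)&(H<20)&(S>120)&(V>60),pad_near)
    return om,hsv
E
python3 - <<'E'
from meas import *
t=np.load('top0.npy');s=np.load('scene0.npy')
a=cv2.resize(t[190:320,230:430],None,fx=4,fy=4,interpolation=cv2.INTER_CUBIC)
save('crop_top',a)
save('crop_scene',cv2.resize(s[190:310,255:385],None,fx=5,fy=5,interpolation=cv2.INTER_CUBIC)[:600])
for n,im,pn,rn,cn in(('top',t,(271,230),(309,247),(348,264)),('scene',s,(347,272),(325,249),(305,228))):
    om,hsv=measure(im,pn);H,S,V=hsv[...,0],hsv[...,1],hsv[...,2]
    rm=comp(((H<5)|(H>174))&(S>140)&(V>60),rn)
    cm=comp((H>15)&(H<40)&(S>25)&(S<120)&(V>110),cn)
    for nm,m,z in(('pad',om,.044),('red',rm,.051),('cream',cm,.051)):
        pts=np.argwhere(m)[:,::-1].astype(np.float32)
        P=np.array([onz(n,u,v,z)[:2] for u,v in pts]).astype(np.float32)
        r=cv2.minAreaRect(P*1000);print(n,nm,len(pts),pts.mean(0),'rect c',np.round(r[0],1),np.round(r[1],1),r[2])
E
```

```text
top pad 539 [270.37106 228.7922 ] rect c [567.   92.2] [49.  52.9] 66.74390411376953
top red 116 [309.2845  246.44827] rect c [528.5   7.5] [ 9.7 59.5] 65.93395233154297
top cream 2285 [348.53873 264.46826] rect c [491.5 -76.4] [167.3  62.4] 66.06230163574219Traceback (most recent call last):
  File "<stdin>", line 12, in <module>
  File "h.py", line 8, in onz
    o,d=ray(name,u,v);return o+d*(z-o[2])/d[2]
        ~~~^^^^^^^^^^
  File "h.py", line 5, in ray
    c=get_calibration(name);R=np.array(c['R']);t=np.array(c['t'])
ValueError: time passes only in moves, steps and waits
```

View pics/crop_top.png

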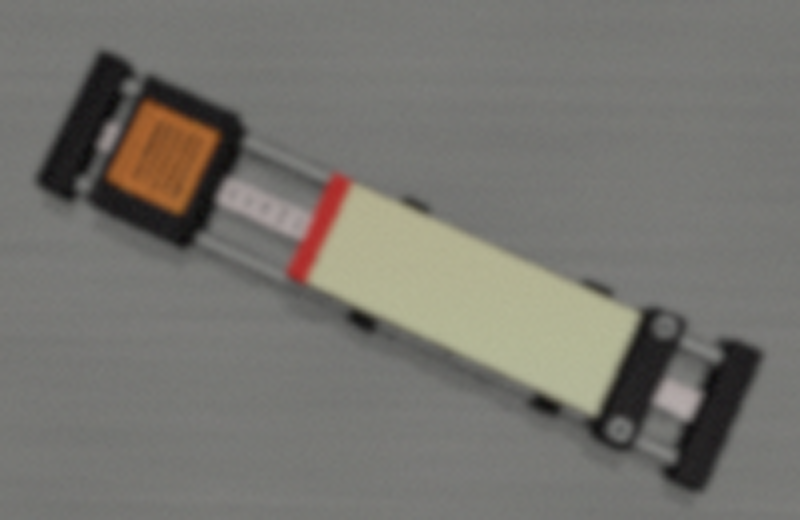

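View pics/crop_scene.png

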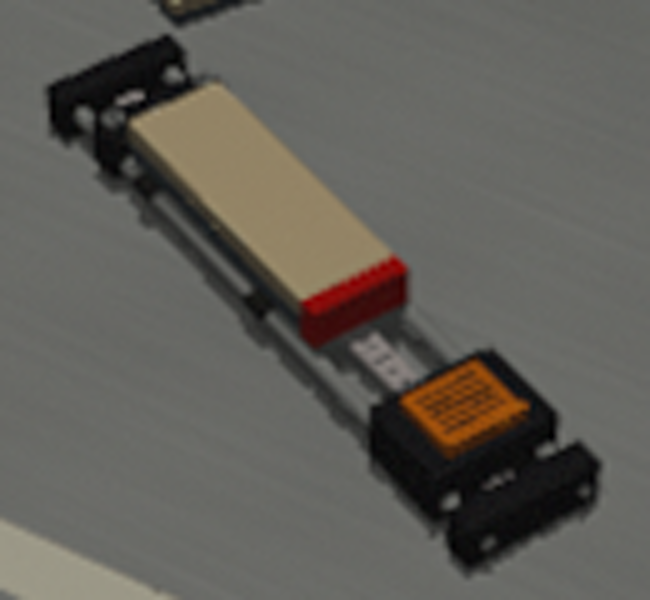

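```bash
python3 - <<'E'
s=open('h.py').read()
s=s.replace("def save","_C={}\ndef cal(n):\n    if n not in _C:_C[n]=get_calibration(n)\n    return _C[n]\ndef save").replace("c=get_calibration(name)","c=cal(name)")
open('h.py','w').write(s)
E
cat > m2.py <<'E'
from meas import *
def run(n,im,pn,rn,cn,pz=.044):
    om,hsv=measure(im,pn);H,S,V=hsv[...,0],hsv[...,1],hsv[...,2]
    red=((H<5)|(H>174))&(S>140)&(V>60); cr=(H>15)&(H<40)&(S>25)&(S<120)&(V>110)
    rm=comp(red,rn);cm=comp(cr,cn)
    al=cv2.morphologyEx((rm|cm).astype(np.uint8),cv2.MORPH_CLOSE,np.ones((3,3),np.uint8))>0
    e=np.array([np.cos(np.radians(66)),np.sin(np.radians(66))]);f=np.array([e[1],-e[0]])
    for nm,m,z in(('pad',om,pz),('red',rm,.051),('cream',cm,.051),('stone',al,.051)):
        pts=np.argwhere(m)[:,::-1].astype(float)
        P=np.array([onz(n,u,v,z)[:2] for u,v in pts]);w,v=np.linalg.eigh(np.cov(P.T))
        c=P.mean(0);a=np.degrees(np.arctan2(v[1,1],v[0,1]))%180
        q=(P-c)@np.c_[e,f];
        print(n,nm,len(pts),pts.mean(0).round(1),'c',(c*1000).round(1),'sd-size along/across',(q.std(0)*12**.5*1000).round(1),'axis',round(a,1),'y,x holder',(c@e*1000).round(1),(c@f*1000).round(1))
E
python3 - <<'E'
from m2 import *
t=np.load('top0.npy');s=np.load('scene0.npy')
run('top',t,(271,230),(309,247),(348,264));run('scene',s,(347,272),(325,249),(305,228))
for u,v in((145,185),):print('soap foot',onz('top',u,v,0))
E
```

```text
top pad 539 [270.4 228.8] c [566.9  92.3] sd-size along/across [48.7 52.2] axis 159.5 y,x holder 314.9 480.3
top red 116 [309.3 246.4] c [528.6   7. ] sd-size along/across [ 9.1 60.3] axis 156.1 y,x holder 221.3 480.0
top cream 2285 [348.5 264.5] c [491.1 -77. ] sd-size along/across [166.7  61.8] axis 65.9 y,x holder 129.5 480.0
top stone 2443 [346.  263.3] c [493.5 -71.6] sd-size along/across [178.6  61.7] axis 65.9 y,x holder 135.3 480.0
scene pad 279 [347.  270.8] c [568.4  91.1] sd-size along/across [46.  51.7] axis 149.7 y,x holder 314.4 482.2
scene red 96 [324.7 247.6] c [533.6   5.3] sd-size along/across [15.9 65.1] axis 158.9 y,x holder 221.9 485.3
scene cream 963 [306.9 227.4] c [492.9 -74.6] sd-size along/across [163.8  60.6] axis 65.9 y,x holder 132.3 480.6
scene stone 1075 [308.8 229.5] c [497.1 -66.3] sd-size along/across [181.4  61.3] axis 64.9 y,x holder 141.6 481.1
soap foot [0.67247336 0.38939235 0.        ]
```

Both views agree on the pad centre, within about 2 mm:
- **Pad:** size ≈ 44×48 mm, with its centre at holder-y 314.7, so pad_top is ≈ 311.5.
- **Stone:** its end is ≈ 225.5, so the travel is ≈ 56 mm.
- **Angle:** the holder axis is at 66° in world.

The press point is ≈ (0.5655, 0.0893). Moving there now with the gripper shutting.

Call:
carry_out:
  translation:
    - [-3,4,0]
    - [-6,8,0]
    - [-9,12,0]
    - [-12,16,0]
    - [-15,20,0]
  turn: [0.15,0.3,0.45,0.6,0.75]
  gripper: [0,0,0,0,0]
  squeeze: 20

```text
time_s: 0.72
tool_pos: [0.3506, 0.4077, 0.2302]
tool_rot: [180.0, 0.0, 28.0]
force: [0.0, 0.4, -0.5]
grip_width: 0.0454
```

Call:
carry_out:
  translation:
    - [0.5,5,0]
    - [1,10,0]
    - [1.5,15,0]
    - [2,20,0]
    - [2.5,25,0]
  turn: [0.15,0.3,0.45,0.6,0.75]
  gripper: [0,0,0,0,0]

```text
time_s: 1.35
tool_pos: [0.491, 0.1996, 0.2303]
tool_rot: [-180.0, 0.0, -14.9]
force: [-0.3, 0.9, 0.7]
grip_width: 0.0018
```

```bash
cat > go.py <<'E'
import sys;from h import *
s=telemetry.get_obs();p=s['tool_pos'];y=np.radians(s['tool_rot'][2])
d=np.array([float(sys.argv[1]),float(sys.argv[2])])-p[:2]
print('t',s['time_s'],p.round(4),s['tool_rot'].round(2),'F',s['force'].round(1),'w',s['grip_width'].round(4),'dxdy cm',100*(d@[np.cos(y),np.sin(y)]),100*(d@[np.sin(y),-np.cos(y)]),'turn',y-np.radians(-24))
E
python3 go.py .5655 .0893
```

```text
Traceback (most recent call last):
  File "go.py", line 4, in <module>
    print('t',s['time_s'],p.round(4),s['tool_rot'].round(2),'F',s['force'].round(1),'w',s['grip_width'].round(4),'dxdy cm',100*(d@[np.cos(y),np.sin(y)]),100*(d@[np.sin(y),-np.cos(y)]),'turn',y-np.radians(-24))
                                                                                        ^^^^^^^^^^^^^^^^^^^^^
AttributeError: 'float' object has no attribute 'round'
```

```bash
sed -i "s/s\['grip_width'\].round(4)/s['grip_width']/" go.py; python3 go.py .5655 .0893
```

```text
t 1.35 [0.491  0.1996 0.2303] [-1.800e+02  1.000e-02 -1.494e+01] F [-0.3  0.9  0.7] w 0.0017753850352728692 dxdy cm 10.041641486910606 8.733294713595601 turn 0.15807892374913013
```

Call:
carry_out:
  translation:
    - [4,4,0]
    - [8,7,0]
    - [10,8.7,3]
    - [10,8.7,8]
    - [10,8.7,11]
  turn: [0.1,0.158,0.158,0.158,0.158]
  gripper: [0,0,0,0,0]

```text
time_s: 1.98
tool_pos: [0.5638, 0.0908, 0.1177]
tool_rot: [179.9, 0.2, -23.8]
force: [0.4, -0.5, 0.4]
grip_width: 0.0004
```

```bash
python3 go.py .5655 .0893
```

```text
t 1.975 [0.5638 0.0908 0.1177] [ 1.7987e+02  1.5000e-01 -2.3780e+01] F [ 0.4 -0.5  0.4] w 0.00039775245308463895 dxdy cm 0.21427336942416025 0.06620559060997847 turn 0.0037651799761656557
```

Call:
carry_out:
  translation:
    - [0.1,0,2]
    - [0.2,0,4]
    - [0.2,0,5.5]
    - [0.2,0,5.5]
  turn: [0,0,0,0]
  gripper: [0,0,0,0]

```text
time_s: 2.48
tool_pos: [0.5662, 0.0907, 0.0644]
tool_rot: [179.9, 0.1, -23.7]
force: [-0.4, 1.0, 0.4]
grip_width: 0.0007
```

```bash
python3 go.py .5655 .0893
python3 - <<'E'
from h import *
for n,c in(('scene',(340,255)),('top',(275,225))):
    im=read_camera(n);x,y=c
    save(n+'1',cv2.resize(im[y-60:y+60,x-75:x+75],None,fx=5,fy=5,interpolation=cv2.INTER_CUBIC))
E
```

```text
t 2.475 [0.5662 0.0907 0.0644] [ 1.7991e+02  1.0000e-01 -2.3720e+01] F [-0.4  1.   0.4] w 0.0006764370996120758 dxdy cm -0.004787784716050426 0.15146376993310878 turn 0.004879711098331074
```

View pics/scene1.png

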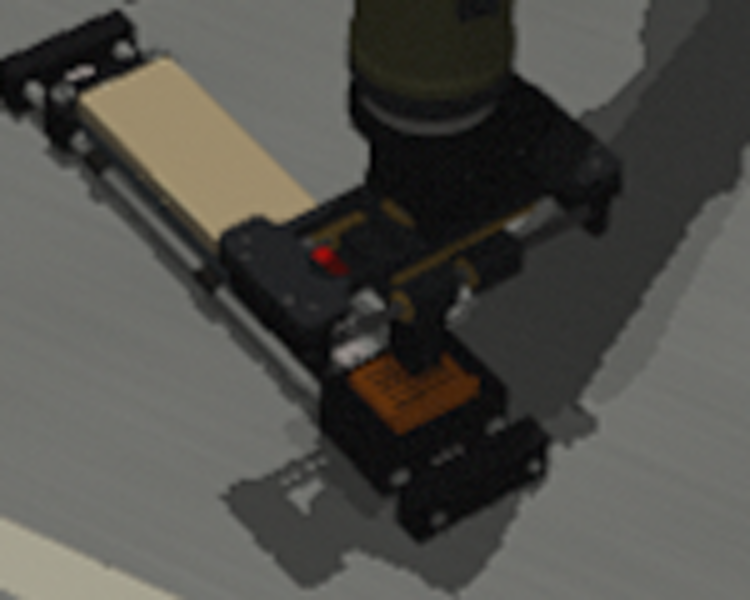

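View pics/top1.png

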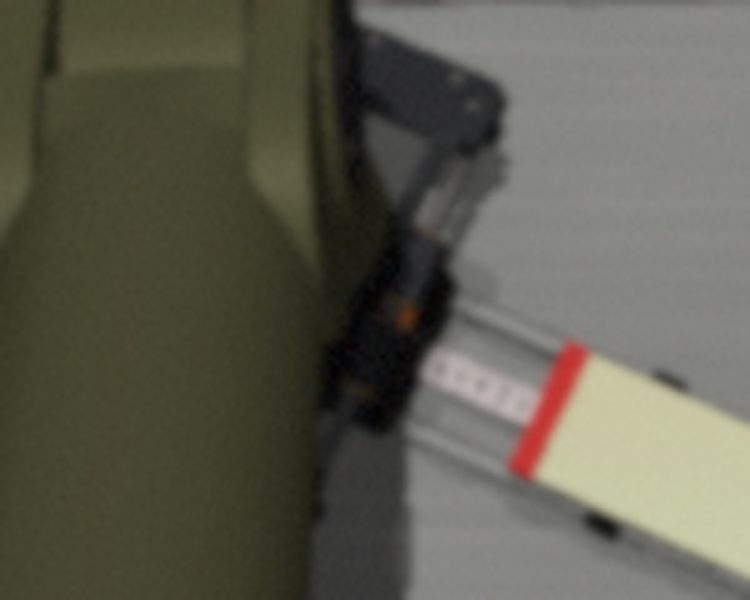

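The scene crop shows the shut fingertips just above the orange pad's middle, with crop pixel (418,370) over a pad spanning about (350–480, 355–430). The top view shows the red band clear at (548,410). Tool y is the holder's −y, so I nudge 1.5 mm that way and press.

Call:
carry_out:
  translation:
    - [0,0.15,0.3]
    - [0,0.15,0.6]
    - [0,0.15,0.9]
    - [0,0.15,1.1]
    - [0,0.15,1.1]
  turn: [0,0,0,0,0]
  gripper: [0,0,0,0,0]

```text
time_s: 3.2
tool_pos: [0.5663, 0.0894, 0.0543]
tool_rot: [180.0, 0.0, -23.7]
force: [-0.0, -0.6, 1.0]
grip_width: 0.0008
```

```bash
python3 go.py .5655 .0893
```

```text
t 3.2 [0.5663 0.0894 0.0543] [ 1.7999e+02  2.0000e-02 -2.3720e+01] F [-0.  -0.6  1. ] w 0.0008149907869934358 dxdy cm -0.06737296090581112 0.043173684615510716 turn 0.004955812273795712
```

Call:
carry_out:
  translation:
    - [0,0,0.1]
    - [0,0,0.2]
    - [0,0,0.3]
    - [0,0,0.4]
    - [0,0,0.4]
  turn: [0,0,0,0,0]
  gripper: [0,0,0,0,0]

```text
time_s: 3.82
tool_pos: [0.5669, 0.09, 0.0518]
tool_rot: [-179.9, -0.0, -23.7]
force: [-2.6, 1.0, 7.8]
grip_width: 0.0003
```

Call:
carry_out:
  translation:
    - [0,0,0.1]
    - [0,0,0.2]
    - [0,0,0.3]
    - [0,0,0.3]
  turn: [0,0,0,0]
  gripper: [0,0,0,0]

```text
time_s: 4.32
tool_pos: [0.567, 0.0902, 0.0492]
tool_rot: [-179.9, -0.0, -23.7]
force: [-2.8, 0.4, 9.5]
grip_width: 0.0002
```

Call:
carry_out:
  translation:
    - [0,0,0.1]
    - [0,0,0.2]
    - [0,0,0.2]
  turn: [0,0,0]
  gripper: [0,0,0]

```text
time_s: 4.7
tool_pos: [0.5674, 0.091, 0.0482]
tool_rot: [-179.8, -0.0, -23.7]
force: [-4.6, 2.5, 15.1]
grip_width: 0.0002
```

The pad is bottomed at about 15 N. Sliding along tool +y (holder −y).

Call:
carry_out:
  translation:
    - [0,0.2,0]
    - [0,0.5,0]
    - [0,0.9,0]
    - [0,1.3,0]
    - [0,1.7,0]
  turn: [0,0,0,0,0]
  gripper: [0,0,0,0,0]

```text
time_s: 5.32
tool_pos: [0.5607, 0.0759, 0.0482]
tool_rot: [-179.8, -0.0, -23.7]
force: [-5.0, 1.8, 15.7]
grip_width: 0.0003
```

```bash
cat > look.py <<'E'
import sys
from m2 import *
k=sys.argv[1];im=read_camera('scene');save('s'+k,cv2.resize(im[195:315,265:415],None,fx=5,fy=5,interpolation=cv2.INTER_CUBIC))
im=read_camera('top');save('t'+k,cv2.resize(im[170:290,220:370],None,fx=5,fy=5,interpolation=cv2.INTER_CUBIC))
E
python3 look.py 2; python3 go.py .5655 .0893
```

```text
t 5.425 [0.5604 0.0753 0.0482] [-179.8    -0.    -23.71] F [-5.4  1.9 15.6] w 0.000530132051091238 dxdy cm -0.09594454831326471 -1.4913523714460912 turn 0.0051260356776207106
```

View pics/s2.png

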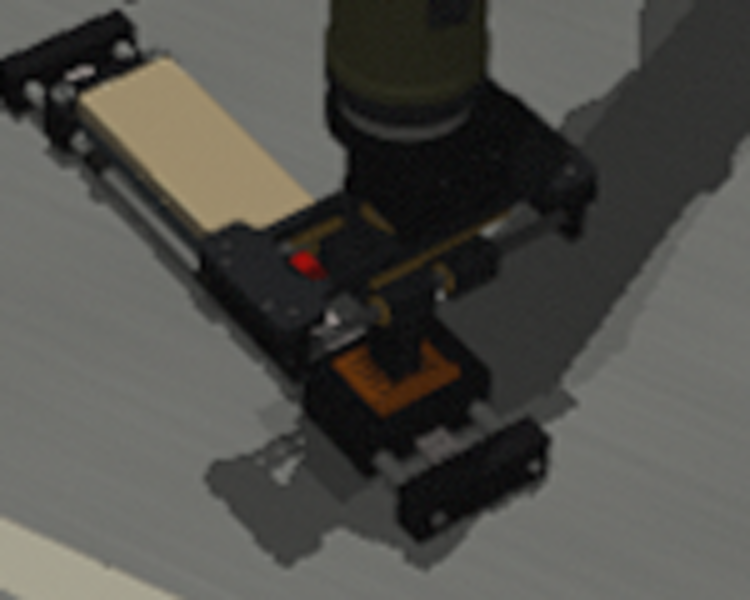

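View pics/t2.png

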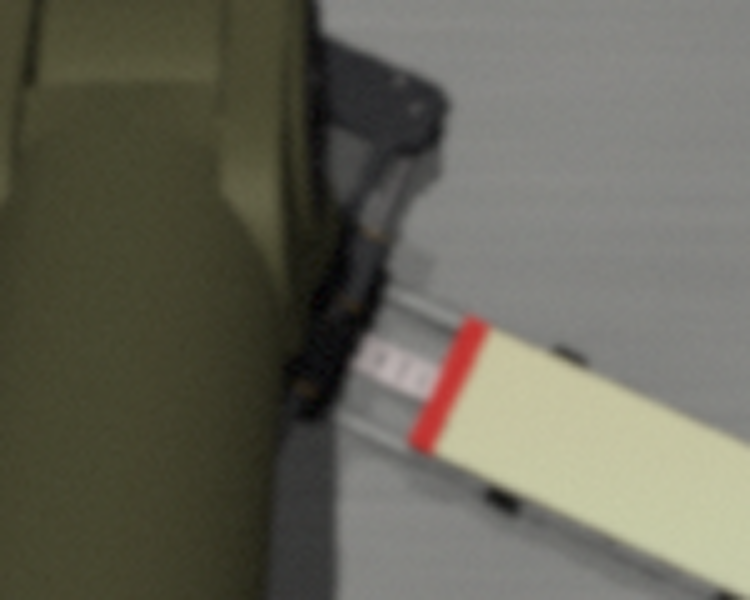

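The jaw follows the fingers: the scene crop shows a gap opening to the end block near (430,440), and the pad flush. Continuing.

Call:
carry_out:
  translation:
    - [0,0.5,0]
    - [0,1.0,0]
    - [0,1.5,0]
    - [0,2.0,0]
    - [0,2.4,0]
  turn: [0,0,0,0,0]
  gripper: [0,0,0,0,0]

```text
time_s: 6.05
tool_pos: [0.5509, 0.0539, 0.0482]
tool_rot: [-179.8, -0.0, -23.7]
force: [-4.9, 2.7, 14.7]
grip_width: 0.0005
```

Call:
carry_out:
  translation:
    - [0,0.25,0]
    - [0,0.5,0]
    - [0,0.75,0]
    - [0,1.0,0]
    - [0,1.0,0]
  turn: [0,0,0,0,0]
  gripper: [0,0,0,0,0]

```text
time_s: 6.68
tool_pos: [0.5466, 0.0444, 0.0482]
tool_rot: [-179.8, 0.0, -23.7]
force: [-5.6, 1.9, 16.5]
grip_width: 0.0009
```

```bash
python3 look.py 3; python3 go.py .5655 .0893
```

```text
t 6.775 [0.5467 0.0444 0.0482] [-1.7981e+02  2.0000e-02 -2.3680e+01] F [-5.6  2.4 17.2] w 0.0004295289900953445 dxdy cm -0.07795816060343087 -4.868227843487636 turn 0.00550650897744831
```

View pics/t3.png

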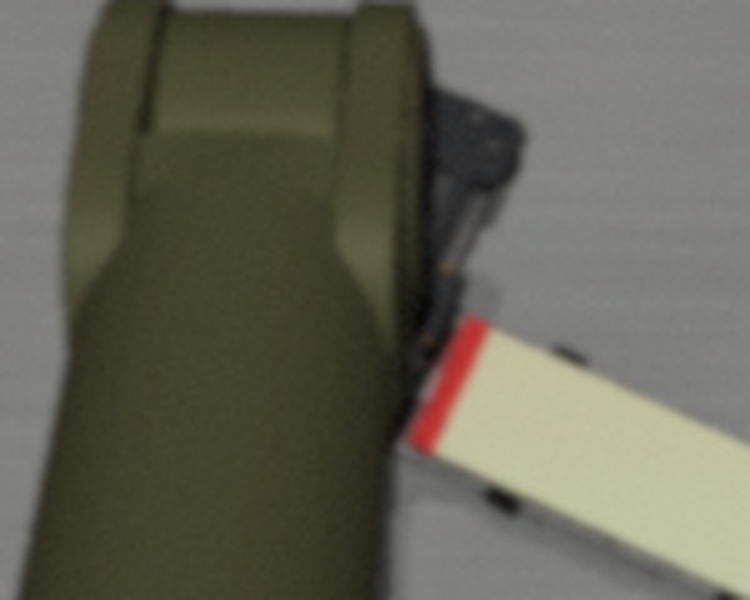

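Call:
carry_out:
  translation:
    - [0,0.1,0]
    - [0,0.2,0]
    - [0,0.3,0]
    - [0,0.4,0]
    - [0,0.4,0]
  turn: [0,0,0,0,0]
  gripper: [0,0,0,0,0]

```text
time_s: 7.4
tool_pos: [0.5451, 0.041, 0.0482]
tool_rot: [-179.8, 0.0, -23.7]
force: [-5.8, 1.7, 16.6]
grip_width: 0.0007
```

Call:
carry_out:
  translation:
    - [0,0.1,0]
    - [0,0.2,0]
    - [0,0.3,0]
    - [0,0.3,0]
  turn: [0,0,0,0]
  gripper: [0,0,0,0]

```text
time_s: 7.9
tool_pos: [0.5441, 0.0386, 0.0482]
tool_rot: [-179.8, 0.0, -23.7]
force: [-5.0, 3.5, 16.1]
grip_width: 0.0002
```

Call:
carry_out:
  translation:
    - [0,0.1,0]
    - [0,0.2,0]
    - [0,0.2,0]
  turn: [0,0,0]
  gripper: [0,0,0]

```text
time_s: 8.28
tool_pos: [0.5438, 0.0381, 0.0483]
tool_rot: [-179.7, -0.0, -23.6]
force: [-3.2, 5.3, 14.6]
grip_width: 0.0005
```

Call:
carry_out:
  translation:
    - [0,0.1,0]
    - [0,0.1,0]
  turn: [0,0]
  gripper: [0,0]

```text
time_s: 8.52
tool_pos: [0.5437, 0.0381, 0.0483]
tool_rot: [-179.6, -0.0, -23.6]
force: [-2.1, 7.1, 14.3]
grip_width: 0.0004
```

```bash
python3 look.py 4; python3 go.py .5655 .0893
```

```text
t 8.625 [0.5438 0.038  0.0483] [-1.7959e+02 -4.0000e-02 -2.3600e+01] F [-2.   8.1 14.6] w 0.00045439433632209956 dxdy cm -0.061964453885892584 -5.568797281164368 turn 0.006955170658977328
```

View pics/t4.png

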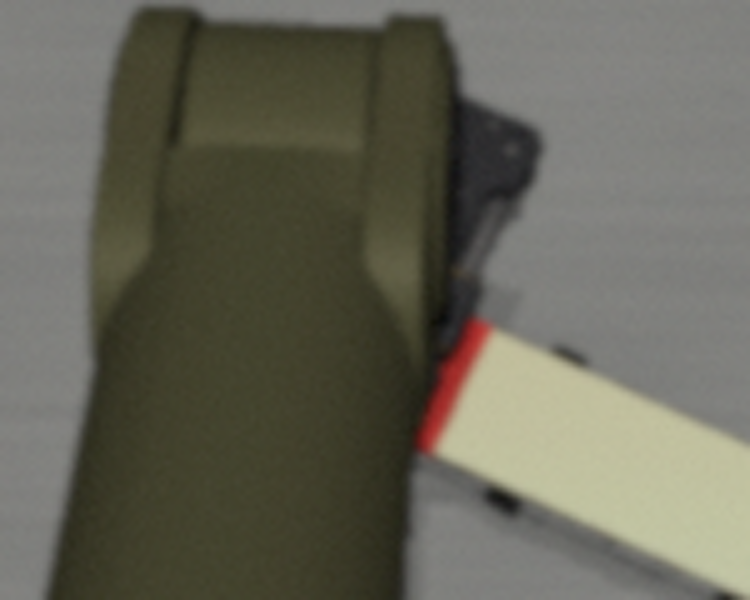

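View pics/s4.png

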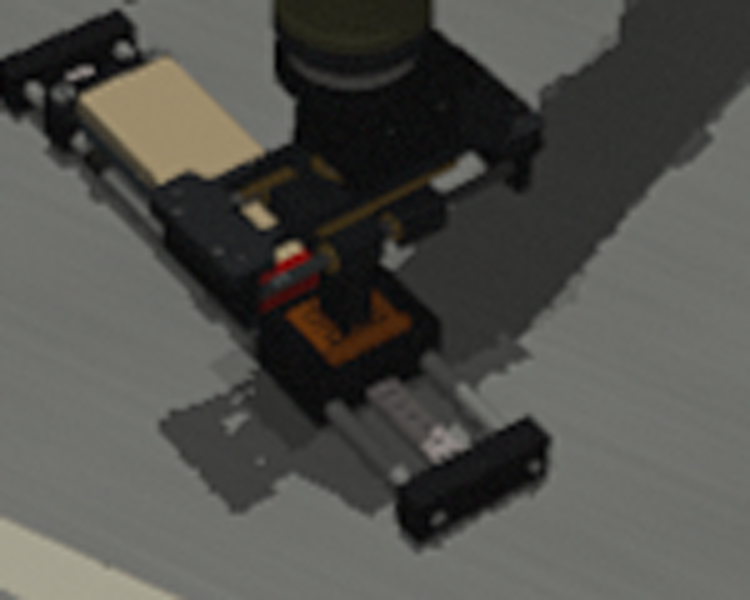

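The jaw face is up against the red end. The fingers stopped at about 58 mm of travel and the along-force rose to about 7 N. Lifting slowly.

Call:
carry_out:
  translation:
    - [0,0,-0.1]
    - [0,0,-0.2]
    - [0,0,-0.3]
    - [0,0,-0.4]
    - [0,0,-0.5]
  turn: [0,0,0,0,0]
  gripper: [0,0,0,0,0]

```text
time_s: 9.25
tool_pos: [0.5438, 0.0365, 0.0525]
tool_rot: [-179.7, -0.1, -23.6]
force: [0.3, 2.3, 2.8]
grip_width: 0.0003
```

Call:
carry_out:
  translation:
    - [0,0,-0.1]
    - [0,0,-0.2]
    - [0,0,-0.4]
    - [0,0,-1.5]
    - [0,0,-4]
  turn: [0,0,0,0,0]
  gripper: [0,0,0,0,0]

```text
time_s: 9.88
tool_pos: [0.5408, 0.0331, 0.0903]
tool_rot: [179.9, 0.1, -23.7]
force: [0.5, 0.2, -0.5]
grip_width: 0.0006
```

Call:
carry_out:
  translation:
    - [0,0,-5]
    - [-4,0,-10]
    - [-9,-3,-12]
    - [-14,-6,-12]
    - [-19,-10,-12]
  turn: [0,0,0,0,0]
  gripper: [0,0,0,0,0]

```text
time_s: 10.5
tool_pos: [0.4081, 0.2009, 0.2119]
tool_rot: [-179.9, -0.1, -23.8]
force: [1.5, 1.2, -0.2]
grip_width: 0.0003
```

Run:
```python
from m2 import *
t=read_camera('top');s=read_camera('scene')
run('top',t,(293,240),(309,247),(348,264));run('scene',s,(330,255),(325,249),(305,228))
save('t5',cv2.resize(t[190:310,230:380],None,fx=5,fy=5,interpolation=cv2.INTER_CUBIC))
save('s5',cv2.resize(s[195:315,265:415],None,fx=5,fy=5,interpolation=cv2.INTER_CUBIC))
```

```text
top pad 543 [293.8 239.5] c [544.1  40.9] sd-size along/across [48.5 52.3] axis 158.8 y,x holder 258.7 480.4
top red 169 [308.5 246.2] c [529.    8.7] sd-size along/across [12.9 59.8] axis 156.2 y,x holder 223.1 479.8
top cream 2309 [348.7 264.6] c [490.8 -77.3] sd-size along/across [167.1  62.3] axis 66.0 y,x holder 129.0 479.8
top stone 2521 [345.4 263.1] c [494.  -70.2] sd-size along/across [183.   62.1] axis 65.9 y,x holder 136.8 479.9
scene pad 270 [334.2 257.4] c [545.2  40.5] sd-size along/across [47.  51.6] axis 158.3 y,x holder 258.8 481.5
scene red 100 [324.4 247.9] c [534.7   5.1] sd-size along/across [19.1 65.2] axis 162.5 y,x holder 222.2 486.4
scene cream 973 [306.9 227.4] c [492.9 -74.9] sd-size along/across [164.7  61.1] axis 65.7 y,x holder 132.1 480.7
scene stone 1098 [308.8 229.8] c [497.8 -65.8] sd-size along/across [184.4  62. ] axis 64.2 y,x holder 142.4 481.6
```

View pics/t5.png

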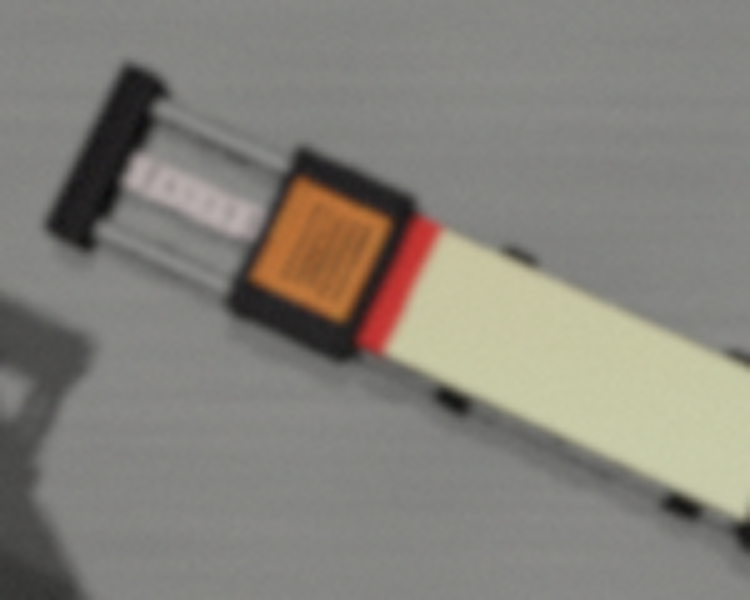

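View pics/s5.png

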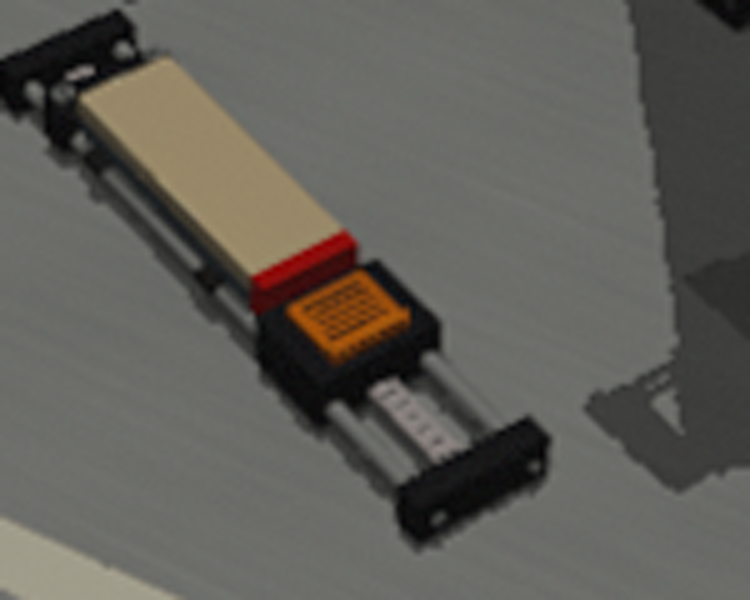

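Both views show the jaw face flush on the red band, with no gap in the top crop near (410,250) or the scene crop near (300,305). The pad is proud again. Let the arm settle, then hand in.

Call:
carry_out:
  translation:
    - [0,0,0]
    - [0,0,0]
    - [0,0,0]
    - [0,0,0]
  turn: [0,0,0,0]
  gripper: [0,0,0,0]

```text
time_s: 11.1
tool_pos: [0.4093, 0.1994, 0.2105]
tool_rot: [180.0, 0.0, -23.8]
force: [0.8, 0.6, 0.0]
grip_width: 0.0005
```

```bash
python3 -c "
from cell import sign_off
print(sign_off())"
```

```text
the job is handed in; nothing more can be done
None
```

The jaw is up against the stone's red-banded end and locked. I handed the job in at about 11 s, and it reported no verdict.

**What I did:** I pressed the pad down with the shut fingertips to about 15 N, fully down, before moving the jaw. Then I slid the jaw about 56 mm with the pad held down, until the fingers stopped and the force along the holder rose to about 7 N. Finally I lifted slowly and moved the arm clear.

**Last checks:**
- **Jaw and stone:** in both pictures the face stands flush on the red band. From the top view, the jaw face is at about 225.7 mm along the holder and the stone's end at 225.5–226.8 mm.
- **Pad:** it looks sprung back up in the scene view, but I did not measure its height.
- **Stone:** it appears to have moved by no more than about 1.5 mm. That is within the measuring error, because more of the red band was picked out in the later pictures.
- **Disagreement between views:** the scene camera put the stone's centre about 6 mm farther along the holder, because its picture includes the red front face. I relied on the top view and the contact force instead.
- **Bystanders:** I did not measure them again afterwards. The tool kept well clear of all of them.

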